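Open the ratchet jaw of a wafer-carton packing rack

TASK

Make room in the packing rack for more wafer cartons: press the red release pad on top of the blue sliding jaw until it snaps down, then push the jaw back along its bar, away from the cartons, until it rests against the end stop. Only press and push with the fingers: nothing is to be picked up, and the cartons, the enamel bowl and the jar stay standing where they are.

Things in the scene. Friction and masses are not known exactly. Their poses are not given: they have to be found in the camera images.
- rack: The packing rack, fixed to the table: a wooden base plate 130 x 400 x 10 mm with a toothed steel bar along its middle. Origin: centre of the underside of the base plate, on the table. Its y axis runs along the bar: the blue end plate (110 mm wide, top 95 mm above the table) with the cartons stands at the -y end (its inner face at y = -185 mm), the blue end stop (110 mm wide, top 50 mm above the table) at the +y end; z is up.
- jaw (a joint): How far the jaw has slid along the bar towards the end stop, in m: 0 = nearest to the cartons, 0.130 = against the end stop. It starts between 0 and 0.05. The one-way ratchet holds it against sliding towards the stop until the release has snapped down (up to 7 mm of play between its teeth); towards the cartons it can be ratcheted with about 6 N. Once released it slides against about 3 N of friction and stays where it is left.
- jaw_face (a point): Middle of the top edge of the jaw's flat, black-rubber front face, the upright face that looks towards the cartons (rack -y); 72 mm above the table; moves with the jaw. The jaw is a blue block 100 mm wide across the bar, 92 mm long along it (from this face towards +y), its flat face reaching from 72 down to 30 mm above the table. Between this face and the nearest carton there are at least 70 mm of free room at the start.
- release (a joint): Angle of the red release rocker in rad: -0.08 to 0 = up, ratchet engaged; 0.30 = fully down, ratchet free. An over-centre spring resists with about 4 N at the pad (up to 10 N where the fingertips rub on it); past 0.15 it snaps down by itself and stays down without being held.
- release_pad (a point): Centre of the top of the red release pad, 34 mm across the bar and 26 mm along it, on the mid-line of the jaw 23 mm behind its front face; its top is 84 to 86 mm above the table when up, about 12 mm proud of the jaw's top. It goes down about 8 to 10 mm (and about 5 mm towards the cartons) when pressed fully.
- stop_face (a point): Point on the mid-line of the rack where the jaw's rear end comes to rest against the end stop, 72 mm above the table (the height of the jaw's top). When the jaw is home, jaw_face is 92 mm from here towards rack -y.
- carton_a_mid (a point): Centre of the brown cardboard wafer carton nearer to the end plate, 95 mm wide, 25 mm thick along the bar, 64 mm tall; it stands loose on the rack's runners, underside 28 mm and top 92 mm above the table.
- carton_b_mid (a point): Centre of the yellow wafer carton, the same size, standing loose next to the first, on the jaw's side.
- bowl_mid (a point): Centre (half-way up) of a white enamel bowl with blue rim, 130 mm across, 63 mm tall, standing loose on the table beyond the rack.
- jar_mid (a point): Centre (half-way up) of an amber glass jar with white cap, 64 mm across, 95 mm tall, standing loose on the table beyond the rack.

How it is judged:
By the outcome, as a careful person would: the job done as asked, in the order asked, and still so for the second after the job is handed in, with the robot touching nothing.
It also fails if it takes over 40 s, if anything falls off the work surface, if the arm or the gripper's body presses on something with over 40 N, if the wrist force passes 120 N, or if a joint passes its speed limit or range.

ROBOT

A 7-joint arm with a two-finger parallel gripper is mounted at the origin on the work surface. World frame = base frame: x ahead of the robot, y to its left, z up, the work surface at z = 0. Lengths are in m, angles in rad, forces in N, time in s.
With the tool pointing down it reaches from about 0.4 to 0.875 m from the base axis. Payload 19.3 kg.
Tool frame: the origin (TCP) lies at the very end of the fingers, on their centre line; the grasp point (between the pads) lies bot.pinch_z behind it (bot.pinch_z is the distance from the TCP to the grasp point, in m); z points along the fingers, y is the line along which they close (so a half turn about z gives the same grasp; the last joint's range is limited). The gripper opens to 85 mm and grips with 20 to 120 N. Pads are 22 mm wide; open, the fingers measure 114 mm over their backs; the gripper's body (76 mm by 85 mm) begins 54 mm behind the grasp point. The pads swing forward as they close: fully open they stand 13 mm farther back than shut.
Start: joints at [-1.367, 0.521, -0.036, 1.599, 0.021, 1.021, -0.113], TCP at [0.169, 0.602, 0.231] pointing down, gripper open.
Joint ranges: [-2.91, 2.91], [-0.3, 2.13], [-1.5, 1.42], [0.17, 2.43], [-1.26, 4.41], [0.16, 1.93], [-2.52, 2.52]. Speed limits (rad/s): [1.89, 1.89, 2.39, 2.39, 3.01, 3.01, 3.01].

INTERFACE

Orientations are given as [roll, pitch, yaw] about the fixed x, y, z axes, in that order (R = Rz(yaw) Ry(pitch) Rx(roll)).
In Python, from workcell import bot, grab_frame, ticket gives the robot as it stands.
- The arm moves only by the tool arm_command, never from a script. Its argument "commands" is a list of rows, each a list of 3 entries, a list of its own where there are three numbers: the shift along the world's x, y, z in mm, then the turn about the world's z in rad, then the gripper command: -1 is fully open, 1 is shut, values between are in proportion. In form: [[[tx, ty, tz], roll, fingers], ...]. A call has 1 to 20 rows; each row shifts and turns the commanded pose from where the row before left it; what a row does not reach is not made up. A row lasts 1/10 s, in which the tool goes at most 50 mm and 8.59 degrees, less where a joint would pass 70% of its speed; a pose out of reach is approached as far as the arm can. A call with a gripper value outside its range is refused whole. The fingers move at their own pace and stop on an object; "newtons" is the grip in N (left out, the last holds). Time passes only in rows, so rows that do not move let the fingers close. It gives the time, the measured TCP pose, the force, the opening and the grip force at its end, in the units of the state.
- bot.observe(): the state, without advancing time (a new reading comes with each control period).
- grab_frame(name): name is "scene" or "top" or "wrist"; returns a dict with "image" (420x560x3 uint8, red, green, blue), "vertical_fov" (degrees; the focal length in pixels is half the picture's height over the tangent of half this angle, whatever the lens; pixels are square), "cx", "cy" (the principal point, pixels), "k1" (the pictures are not rectified: a ray, as slopes to the right and down, at radius r is drawn at 1 + k1 r^2 times it, then the intrinsics apply), "R" (3x3) and "t" (3): a world point X has camera coordinates R X + t. Camera axes: x right, y down, z forward; pixel columns grow to the right and rows downward; lengths in m; the calibration is good to about 2 mm. A picture is of the moment at which its call begins. There is no depth.
- ticket.job_done(): hands the job in; it is judged then, once.
The state is a dict: "clock": time; "qpos": joint angles; "qd": joint speeds; "joint_efforts": joint torques, N m; "position": TCP position; "tool_rot": TCP orientation; "force": force on the tool from outside, world axes, zero at the start; "moment": the same for the moment, N m; "grip_width": finger opening in m; "finger_force": force on a finger pad.
Only numpy, scipy, OpenCV 4.12 (cv2) and the standard library are available. Lean on these libraries where they do the work, as an engineer would, in place of code of your own. Each camera call takes 0.05 s, during which the arm holds its last target. There are 200 camera calls.

## Working session

There is one attempt and no reset: what is moved stays moved. The work goes in short steps, Python scripts to look and compute and a tool call to move; the robot and the scene stay as the last step left them, time stands still between calls to the robot, and variables do not carry over. Pictures are saved under pics/ and viewed, at most 10 in all, crops included, and the job is handed in when it is done.

Besides the shell and the picture viewer there is one more tool, called after ">>>" by a JSON object that holds its "method" and its "body", one argument or row to a line. arm_command: Moves the arm, as the interface text tells. Its arguments: {"type":"object","properties":{"commands":{"type":"array"},"newtons":{"type":"number"}},"required":["commands"]}

```bash
mkdir -p pics; cat > h.py <<'E'
import numpy as np, cv2
from workcell import bot, grab_frame, ticket
def K(f):
    h=f["image"].shape[0]; F=h/2/np.tan(np.radians(f["vertical_fov"])/2)
    return F
def ray(f,u,v):
    F=K(f); d=np.array([(u-f["cx"])/F,(v-f["cy"])/F]); s=d.copy()
    for _ in range(20): s=d/(1+f["k1"]*(s@s))
    R=np.array(f["R"]);t=np.array(f["t"])
    return -R.T@t, R.T@np.array([s[0],s[1],1.])
def onz(f,u,v,z):
    o,d=ray(f,u,v); return o+d*(z-o[2])/d[2]
def proj(f,X):
    c=np.array(f["R"])@np.array(X)+np.array(f["t"]); s=c[:2]/c[2]; s=s*(1+f["k1"]*(s@s))
    return s*K(f)+[f["cx"],f["cy"]]
def mask(f,lo,hi):
    return cv2.inRange(cv2.cvtColor(f["image"],cv2.COLOR_RGB2HSV),np.array(lo),np.array(hi))
E
python3 - <<'E'
from h import *
ims=[]
for n in ("scene","top"):
    f=grab_frame(n); cv2.imwrite(f"pics/{n}0.png",f["image"][:,:,::-1]); o,d=ray(f,280,210); print(n,o.round(3),d.round(2),f["vertical_fov"],f["k1"])
    np.save(n+"0.npy",f,allow_pickle=True)
print(bot.pinch_z,bot.observe())
E
```

```text
scene [1.117 0.053 0.82 ] [-0.54 -0.03 -0.84] 54.9869912635451 -0.11738566129835885
top [0.515 0.037 0.85 ] [ 0.2  -0.02 -0.98] 47.84702784163703 0.02302381028323406
0.0187 {'clock': 0.1, 'qpos': array([-1.36719107,  0.52193844, -0.03634016,  1.59993836,  0.02116738,
        1.02109749, -0.11279313]), 'qd': array([-3.10230037e-07, -2.88319996e-03, -7.51423520e-04,  5.79513628e-05,
       -8.04357973e-05,  8.30209268e-04,  4.40904595e-04]), 'joint_efforts': array([ 3.00561624e-03, -9.28469181e+01,  1.98343568e+00, -3.70527291e+01,
        1.80712889e-02,  5.25792857e-03, -6.10457937e-05]), 'position': array([0.16893411, 0.60142807, 0.23079761]), 'tool_rot': array([-3.14059482e+00,  3.53782813e-05,  2.86777705e+00]), 'force': array([-0.02052186, -0.30554293, -0.35912434]), 'moment': array([-0.02163716, -0.03630932, -0.03644205]), 'finger_force': 0.0, 'grip_width': 0.08579613830853591}
```

View pics/scene0.png

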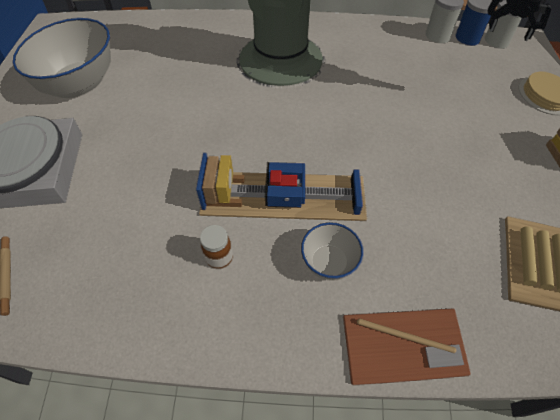

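View pics/top0.png

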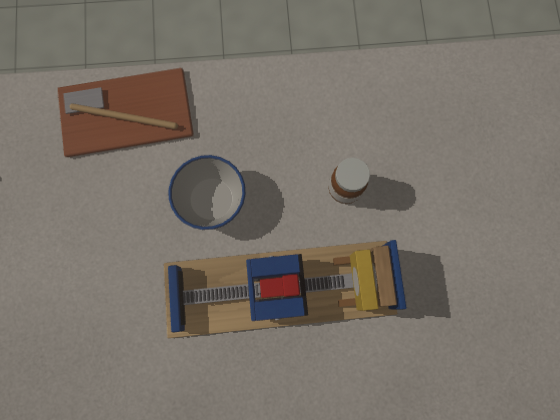

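The top view shows the rack with its stop at (175,298), jaw at about (277,287) with the red pad at about (290,287), cartons at (365–385,278) and end plate at (397,275). The bowl is at (207,192) and the jar at (350,180).

```bash
python3 - <<'E'
from h import *
f=np.load("top0.npy",allow_pickle=True).item()
g=np.load("scene0.npy",allow_pickle=True).item()
c=cv2.resize(f["image"][235:345,155:415,::-1],None,fx=3,fy=3,interpolation=cv2.INTER_CUBIC); cv2.imwrite("pics/c1.png",c)
def comps(f,name,lo,hi,z,amin=60):
    m=mask(f,lo,hi); n,l,s,ce=cv2.connectedComponentsWithStats(m)
    for i in range(1,n):
        if s[i,4]>amin:
            pts=np.argwhere(l==i)[:,::-1].astype(np.float32); r=cv2.minAreaRect(pts)
            b=cv2.boxPoints(r)
            print(name,s[i],ce[i].round(1),onz(f,*ce[i],z).round(4)); print(np.array([onz(f,*p,z)[:2] for p in b]).round(4).tolist())
comps(f,"topred",(0,180,120),(6,255,255),.085)
comps(f,"topblue",(105,120,50),(125,255,255),.072,150)
comps(g,"scred",(0,180,120),(6,255,255),.085)
comps(f,"yel",(22,130,90),(32,255,255),.092)
E
```

```text
topred [261 275  37  22 503] [281. 286.] [0.5474 0.0321 0.085 ]
[[0.5618, 0.0659], [0.5634, 0.007], [0.5335, 0.0063], [0.5319, 0.0647]]
topblue [169 156  75  73 308] [209.1 193.4] [0.7116 0.1406 0.072 ]
[[0.7829, 0.2055], [0.773, 0.0793], [0.648, 0.0874], [0.658, 0.2098]]
topblue [386 240  20  69 475] [397.  274.7] [ 0.5507 -0.158   0.072 ]
[[0.6068, -0.1464], [0.608, -0.1626], [0.4971, -0.1652], [0.496, -0.1495]]
topblue [ 247  255   57   65 1904] [273.7 287.5] [0.5465 0.0441 0.072 ]
[[0.5955, 0.0873], [0.5971, 0.0007], [0.4996, -0.0004], [0.4983, 0.084]]
topblue [168 266  11  66 483] [173.3 298.7] [0.542  0.2067 0.072 ]
[[0.5951, 0.2137], [0.5948, 0.2016], [0.4912, 0.1998], [0.4916, 0.2115]]
scred [271 171  26  14 269] [283.  178.1] [0.5563 0.0334 0.085 ]
[[0.5373, 0.0045], [0.534, 0.0623], [0.5714, 0.0636], [0.5747, 0.007]]
yel [ 350  250   28   60 1045] [364.6 280.1] [ 0.5456 -0.1008  0.092 ]
[[0.5922, -0.081], [0.5939, -0.115], [0.5005, -0.1161], [0.4989, -0.0829]]
```

View pics/c1.png

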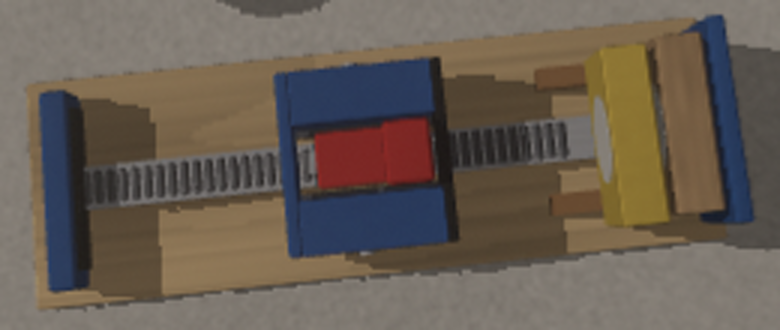

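```bash
python3 - <<'E'
from h import *
f=np.load("top0.npy",allow_pickle=True).item()
P=lambda u,v,z: onz(f,155+u/3-.33,235+v/3-.33,z)[:2].round(4)
for n,u,v,z in [("pad",408,152,.085),("padL",384,155,.085),("padR",433,151,.085),("padT",407,119,.085),("padB",410,185,.085),("jawfrontT",438,58,.072),("jawfrontB",452,242,.072),("faceTmid",445,150,.072),("jawrearT",275,75,.072),("jawrearB",293,257,.072),
 ("stopfaceT",77,95,.05),("stopfaceB",86,287,.05),("plateL0",28,87,.01),("plateL1",40,308,.01),("plateR",700,18,.01),("yelT",648,45,.092),("yelLT",587,57,.092),("yelLB",609,224,.092),("yelB",668,220,.092)]: print(n,P(u,v,z))
g=np.load("scene0.npy",allow_pickle=True).item()
for n,X in [("pad",(.548,.018,.085))]: print(proj(g,X),proj(f,X))
x,y,w,h=185,135,200,95
cv2.imwrite("pics/s1.png",cv2.resize(g["image"][y:y+h,x:x+w,::-1],None,fx=4,fy=4,interpolation=cv2.INTER_CUBIC))
E
```

```text
pad [0.5471 0.0167]
padL [0.5466 0.0296]
padR [0.5466 0.0034]
padT [0.5645 0.0158]
padB [0.5298 0.0171]
jawfrontT [ 0.5971 -0.0044]
jawfrontB [ 0.4984 -0.003 ]
faceTmid [ 0.5471 -0.0037]
jawrearT [0.5951 0.0854]
jawrearB [0.4976 0.0822]
stopfaceT [0.5952 0.1979]
stopfaceB [0.4906 0.1969]
plateL0 [0.6063 0.2344]
plateL1 [0.48   0.2313]
plateR [ 0.6149 -0.1655]
yelT [ 0.5929 -0.1161]
yelLT [ 0.5891 -0.0828]
yelLB [ 0.5014 -0.0846]
yelB [ 0.5009 -0.1155]
[276.53500913 174.90325183] [289.83033522 284.84315775]
```

View pics/s1.png

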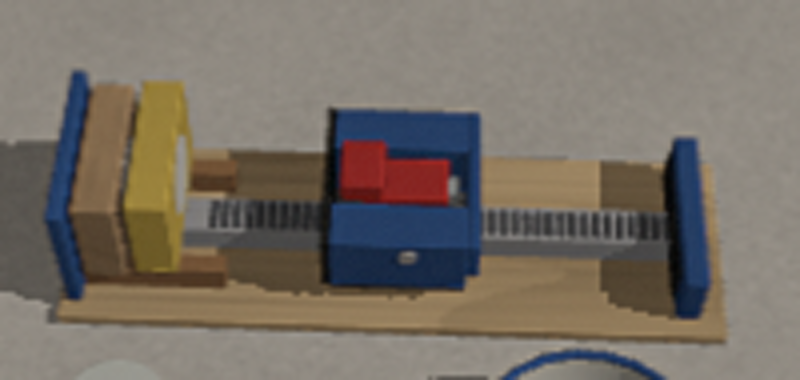

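>>> {"method": "arm_command", "body": {
  "commands": [
    [[24, -36, 0], -0.08, 1],
    [[24, -36, 0], -0.08, 1],
    [[24, -36, 0], -0.08, 1],
    [[24, -36, 0], -0.08, 1],
    [[24, -36, 0], -0.08, 1],
    [[24, -36, 0], -0.08, 1],
    [[24, -36, 0], -0.08, 1],
    [[24, -36, 0], -0.08, 1],
    [[24, -36, 0], -0.08, 1],
    [[24, -36, 0], -0.08, 1],
    [[24, -36, 0], -0.08, 1],
    [[24, -36, 0], -0.08, 1],
    [[24, -36, 0], -0.08, 1],
    [[24, -36, 0], -0.08, 1],
    [[24, -36, 0], -0.08, 1],
    [[18, -44, 0], -0.08, 1],
    [[0, 0, 0], 0, 1],
    [[0, 0, 0], 0, 1]
  ],
  "newtons": 40
}}

```text
clock: 1.9
position: [0.5469, 0.0167, 0.2309]
tool_rot: [-3.141, 0.0, 1.586]
force: [0.9, 1.9, -0.2]
grip_width: -0.0001
finger_force: 0.0
```

>>> {"method": "arm_command", "body": {
  "commands": [
    [[0, 0, -30], 0, 1],
    [[0, 0, -40], 0, 1],
    [[0, 0, -40], 0, 1],
    [[0, 0, -20], 0, 1],
    [[0, 0, 0], 0, 1],
    [[0, 0, 0], 0, 1]
  ]
}}

```text
clock: 2.5
position: [0.547, 0.0184, 0.1019]
tool_rot: [-3.141, -0.0, 1.589]
force: [0.2, -0.6, -1.0]
grip_width: 0.0
finger_force: 0.0
```

```bash
python3 - <<'E'
from h import *
a=grab_frame("wrist")["image"]; f=grab_frame("scene")
p=proj(f,bot.observe()["position"]); print(p)
s=f["image"][115:235,190:350]; s=cv2.resize(s,(560,420),interpolation=cv2.INTER_CUBIC)
cv2.imwrite("pics/w2.png",cv2.resize(np.hstack([a,s]),(800,300))[:,:,::-1]); print(bot.observe()["position"])
E
```

```text
[276.62111598 170.00026121]
[0.54768101 0.01820973 0.10269678]
```

View pics/w2.png

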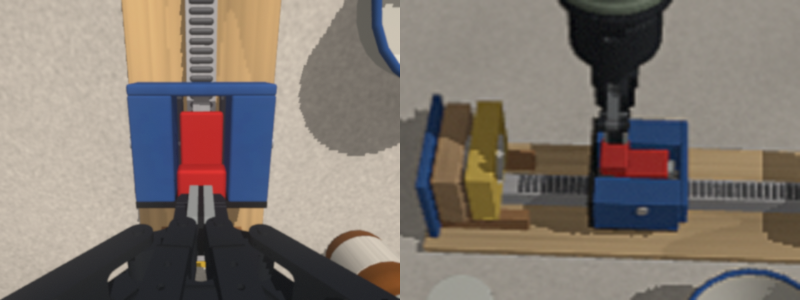

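The left half (wrist view) shows the closed tips at about (202,188), over the pad's front half. The right half (scene view) shows them just above the red pad at (613,145). Pressing now.

>>> {"method": "arm_command", "body": {
  "commands": [
    [[0, 0, -10], 0, 1],
    [[0, 0, -5], 0, 1],
    [[0, 0, -3], 0, 1],
    [[0, -1, -3], 0, 1],
    [[0, -1, -2], 0, 1],
    [[0, -1, -2], 0, 1],
    [[0, 0, 0], 0, 1]
  ]
}}

```text
clock: 3.3
position: [0.5473, 0.0148, 0.0773]
tool_rot: [3.141, -0.001, 1.588]
force: [-7.8, 1.2, 28.4]
grip_width: 0.0
finger_force: 13.2
```

>>> {"method": "arm_command", "body": {
  "commands": [
    [[0, 0, -1], 0, 1],
    [[0, 0, 0], 0, 1],
    [[0, 0, 10], 0, 1],
    [[0, 0, 20], 0, 1],
    [[0, -10, 10], 0, 1],
    [[0, -40, 0], 0, 1],
    [[0, 0, 0], 0, 1],
    [[0, 0, 0], 0, 1]
  ]
}}

```text
clock: 4.1
position: [0.5469, -0.0369, 0.1152]
tool_rot: [3.142, 0.0, 1.585]
force: [0.5, 0.7, 0.0]
grip_width: -0.0001
finger_force: 0.0
```

```bash
python3 - <<'E'
from h import *
a=grab_frame("wrist")["image"]; f=grab_frame("scene")
s=f["image"][115:235,190:350]; s=cv2.resize(s,(560,420),interpolation=cv2.INTER_CUBIC)
cv2.imwrite("pics/w3.png",cv2.resize(np.hstack([a,s]),(800,300))[:,:,::-1]); o=bot.observe();print(o["position"],o["force"])
E
```

```text
[ 0.54691985 -0.03519208  0.11506536] [ 0.50246686 -0.32433403  0.51898831]
```

View pics/w3.png

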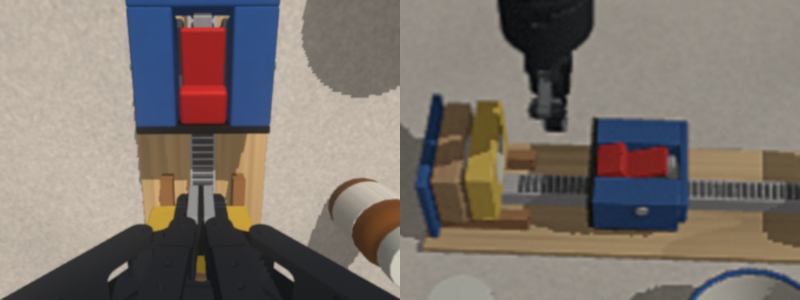

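The release is down: the rocker is tilted towards the cartons in both halves of the picture, and the jaw and cartons haven't moved. The tips are over the free gap between the yellow carton and the jaw face, so I lower them there.

>>> {"method": "arm_command", "body": {
  "commands": [
    [[0, -4, 0], 0, 1],
    [[0, 0, -20], 0, 1],
    [[0, 0, -20], 0, 1],
    [[0, 0, -15], 0, 1],
    [[0, 0, -10], 0, 1],
    [[0, 0, 0], 0, 1],
    [[0, 0, 0], 0, 1]
  ]
}}

```text
clock: 4.9
position: [0.5472, -0.0394, 0.0506]
tool_rot: [3.141, 0.0, 1.588]
force: [0.1, 0.6, 0.4]
grip_width: 0.0002
finger_force: 0.0
```

>>> {"method": "arm_command", "body": {
  "commands": [
    [[0, 10, 0], 0, 1],
    [[0, 8, 0], 0, 1],
    [[0, 6, 0], 0, 1],
    [[0, 6, 0], 0, 1],
    [[0, 8, 0], 0, 1],
    [[0, 8, 0], 0, 1],
    [[0, 8, 0], 0, 1],
    [[-1, 8, 0], 0, 1],
    [[0, 8, 0], 0, 1],
    [[0, 8, 0], 0, 1],
    [[0, 8, 0], 0, 1],
    [[-1, 8, 0], 0, 1],
    [[0, 8, 0], 0, 1],
    [[0, 6, 0], 0, 1],
    [[0, 4, 0], 0, 1],
    [[0, 0, 0], 0, 1]
  ]
}}

```text
clock: 6.5
position: [0.5449, 0.0735, 0.0502]
tool_rot: [-3.141, -0.0, 1.589]
force: [0.3, -0.2, 0.7]
grip_width: -0.0004
finger_force: 0.0
```

>>> {"method": "arm_command", "body": {
  "commands": [
    [[0, 4, 0], 0, 1],
    [[0, 4, 0], 0, 1],
    [[0, 4, 0], 0, 1],
    [[0, 3, 0], 0, 1]
  ]
}}

```text
clock: 6.9
position: [0.5448, 0.0881, 0.0502]
tool_rot: [-3.141, -0.0, 1.588]
force: [-1.5, -2.7, 1.2]
grip_width: -0.0
finger_force: 1.3
```

>>> {"method": "arm_command", "body": {
  "commands": [
    [[0, 2, 0], 0, 1],
    [[0, 2, 0], 0, 1],
    [[0, 2, 0], 0, 1]
  ]
}}

```text
clock: 7.2
position: [0.5449, 0.0938, 0.0502]
tool_rot: [-3.141, 0.0, 1.588]
force: [-1.8, -2.9, 0.2]
grip_width: -0.0002
finger_force: 1.3
```

>>> {"method": "arm_command", "body": {
  "commands": [
    [[0, 2, 0], 0, 1],
    [[0, 2, 0], 0, 1],
    [[0, 1, 0], 0, 1]
  ]
}}

```text
clock: 7.5
position: [0.545, 0.099, 0.0503]
tool_rot: [-3.141, -0.0, 1.588]
force: [-2.2, -2.6, -0.8]
grip_width: -0.0
finger_force: 1.3
```

>>> {"method": "arm_command", "body": {
  "commands": [
    [[0, 2, 0], 0, 1],
    [[0, 2, 0], 0, 1],
    [[0, 0, 0], 0, 1]
  ]
}}

```text
clock: 7.8
position: [0.545, 0.0997, 0.0503]
tool_rot: [-3.141, 0.003, 1.585]
force: [-2.4, -19.2, 2.4]
grip_width: 0.0003
finger_force: 9.5
```

Contact with the stop: 19 N, and the tool has stalled. I back off, raise the arm clear and check.

>>> {"method": "arm_command", "body": {
  "commands": [
    [[0, 0, 0], 0, 1],
    [[0, -5, 0], 0, 1],
    [[0, -15, 0], 0, 1],
    [[0, -10, 0], 0, 1],
    [[0, 0, 20], 0, 1],
    [[0, 0, 40], 0, 1],
    [[0, 0, 50], 0, 1],
    [[-20, 0, 50], 0, 1],
    [[-40, 0, 20], 0, 1],
    [[-40, 0, 0], 0, 1],
    [[0, 0, 0], 0, 1],
    [[0, 0, 0], 0, 1]
  ]
}}

```text
clock: 9.0
position: [0.4465, 0.0727, 0.2273]
tool_rot: [3.14, -0.001, 1.588]
force: [0.7, 0.1, -0.8]
grip_width: 0.0004
finger_force: 0.0
```

```bash
python3 - <<'E'
from h import *
a=grab_frame("top")["image"]; f=grab_frame("scene")
s=f["image"][115:265,170:370]; s=cv2.resize(s,(560,420),interpolation=cv2.INTER_CUBIC)
cv2.imwrite("pics/w4.png",cv2.resize(np.hstack([a,s]),(800,300))[:,:,::-1]); o=bot.observe();print(o["position"],o["force"])
E
```

```text
[0.44729012 0.07252068 0.22682215] [ 0.52354892  0.18531059 -0.28616572]
```

View pics/w4.png

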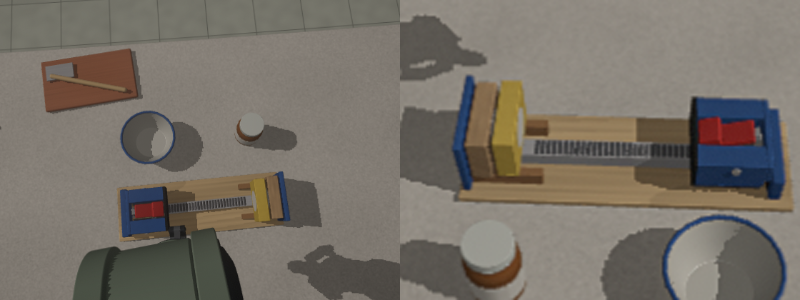

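The jaw is against the stop at about (770,145) in the scene half, with the release down. The cartons, bowl and jar are where they were, and the arm is clear.

```bash
python3 -c "
from workcell import ticket
print(ticket.job_done())"
```

```text
the job is handed in; nothing more can be done
None
```

I pressed the release until it snapped down and pushed the jaw back against the end stop; the cartons, bowl and jar look unmoved in the final pictures, and the job is handed in (no verdict was returned).

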